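# Dock a wide sample jar along the guide fence

## Task

Push the wide sample jar up against the grey guide fence, then slide it along the fence, always keeping it against the fence, until the jar has pushed the yellow pad fully home against its buffer block. Work gently by feel: the jar may never press on the fence or the pad with more than 20 N; keep the gripper off the docking bay, keep the jar standing on the table, leave the small bottles and the beaker alone, and let go of the jar at the end.

Things in the scene. Friction and masses are not known exactly. Their poses are not given: they have to be found in the camera images.
- bay: Fixed docking bay. Origin on the table under the middle of the fence's working face, z up. The grey guide fence is a straight wall 400 mm long (y -200 to 200), 12 mm thick, 45 mm tall; its working face is the plane x = 0 and the jar belongs on its -x side, the robot's side. The lane runs along +y to the docking head.
- head (a point): Middle of the top of the black docking head at the fence's left end (bay frame x -45, y 215, z 130 mm): 125 mm in x, 90 mm in y. Before it, a grey rigid buffer block (60 mm wide, centred x -47, z 10 to 55 mm), clamped at a setting that differs each time and is NOT reported: its front face lies between y 123 and 163 mm. The yellow pad stands 15 mm before it.
- pad (a joint): Travel in m of the yellow pad (plate across the lane: 70 mm wide, 8 mm thick, centred x -47, z 10 to 55 mm) along the bay's +y: 0 = out, 0.015 = home, hard against the buffer block. About 5 N of friction; stays where left. When out, its front face lies anywhere from y 100 to 140 mm in the bay's frame (unknown setting): find it by feel.
- jar: Closed upright round jar, white with green band and blue lid: 94 mm diameter (lid 90 mm: too wide to grip), 75 mm tall, 0.4 to 0.8 kg. Origin: centre of its underside, z up. Slides on the table with 1 to 3 N of friction; pushed off-centre it slips away sideways, pushed above mid height it may tip. Starts in the right part of the fence, 25 to 60 mm clear of it.
- dropper: Bystander: small white dropper bottle with pointed blue cap, 28 mm diameter, 76 mm tall, stands on the robot's side of the lane. Origin at the centre of its underside.
- amber: Bystander: amber bottle with white cap, 48 mm diameter, 85 mm tall, stands behind the fence. Origin at the centre of its underside.
- beaker: Bystander: small clear beaker, 52 mm diameter, 60 mm tall, stands behind the fence. Origin at the centre of its underside.
Mind the look-alikes: they are no part of the job. What is meant by the jar is not pink, and is the larger of those in its own colour.

How it is judged:
By the outcome, as a careful person would: the job done as asked, in the order asked, and still so for the second after the job is handed in, with the robot touching nothing.
It also fails if it takes over 64 s, if anything falls off the work surface, if the arm or the gripper's body presses on something with over 40 N, if the wrist force passes 120 N, or if a joint passes its speed limit or range.

## Robot

A 6-joint arm with a two-finger parallel gripper is mounted at the origin on the work surface. World frame = base frame: x ahead of the robot, y to its left, z up, the work surface at z = 0. Lengths are in m, angles in rad, forces in N, time in s.
With the tool pointing down it reaches from about 0.325 to 0.75 m from the base axis. Payload 7.6 kg.
Tool frame: the origin (TCP) lies on the centre line of the jaws, within the pads' length; the fingertips stand 19 mm ahead of it and the grasp point (between the pads) is the TCP; z points along the fingers, y is the line along which they close (so a half turn about z gives the same grasp; the last joint's range is limited). The gripper opens to 85 mm and grips with 20 to 120 N. Pads are 22 mm wide; open, the fingers measure 114 mm over their backs; the gripper's body (76 mm by 85 mm) begins 54 mm behind the grasp point. The pads swing forward as they close: fully open they stand 13 mm farther back than shut.
Start: joints at [-1.364, 0.052, 1.401, -0, 1.689, -0.07], TCP at [0.143, -0.505, 0.25] pointing down, gripper open.
Joint ranges: [-2.9, 2.9], [-0.91, 2.17], [0.12, 2.37], [-1.06, 4.2], [0.26, 2.73], [-2.93, 2.93]. Speed limits (rad/s): [2.57, 2.57, 3.01, 3.14, 3.14, 3.14].

## Interface

Orientations are given as a rotation vector (axis times angle).
In Python, from station import ctrl gives the robot as it stands. The module is installed in compiled form; this text tells all that it offers.
- The arm moves only by the tool drive_tool, never from a script. Its argument "commands" is a list of rows, each an object with "rot": the turn, a rotation vector about the world's x, y, z in rad, a list of three; "offset": the shift along the world's x, y, z in m, a list of three; "hand": the finger opening in m, from 0 to 0.0854. A call has 1 to 8 rows; each row shifts and turns the commanded pose from where the row before left it; what a row does not reach is not made up. A row lasts 1/12 s, in which the tool goes at most 41.7 mm and 7.16 degrees, less where a joint would pass 70% of its speed; a pose out of reach is approached as far as the arm can. A call is refused whole if a number of a shift passes 0.0417 or a number of a turn 0.125, either way. A call with a gripper value outside its range is refused whole. The fingers move at their own pace and stop on an object; "force" is the grip in N (left out, the last holds). Time passes only in rows, so rows that do not move let the fingers close. It gives the time, the measured TCP pose, the force, the opening and the grip force at its end, in the units of the state.
- ctrl.read_state(): the state, without advancing time (a new reading comes with each control period).
- ctrl.capture(name): name is "scene" or "top"; returns the picture (384x512x3 uint8, blue, green, red); there is no depth.
- ctrl.get_calibration(name): a dict with "fx", "fy", "cx", "cy" (pixels), "D" ([k1, k2, p1, p2, k3] as OpenCV has them; the pictures are not rectified), "camera_from_world" (4x4, takes a point from world to camera coordinates). Camera axes: x right, y down, z forward; pixel columns grow to the right and rows downward; lengths in m; the calibration is good to about 2 mm. A picture is of the moment at which its call begins. get_calibration takes no time and is no camera call.
- ctrl.job_done(): hands the job in; it is judged then, once.
Trained networks look in the newest picture that a camera, given by its name, has taken for a name from the list of things; names that differ only in an ending like _2 or _b are one class to them, and where a whole thing is asked for, a point or a joint stands for the part that bears it (a point fixed in the world has none). Each returns a list of dicts, best first, with "p" (0 to 1); they miss things now and then, are a little off and sometimes report something else, mostly with a low value. They report only what shows in the picture. A call takes as long as a camera call. They do not tell look-alikes from the thing itself.
- ctrl.masks_of(thing, camera): "mask" (384x512 bool, what is visible of it) and "location" ([column, row] in pixels, amid what is visible of it).
The state is a dict: "clock": time; "joint_pos": joint angles; "joint_velocities": joint speeds; "tau": joint torques, N m; "eef_pos": TCP position; "eef_rot": TCP orientation; "force": force on the tool from outside, world axes, zero at the start; "torque": the same for the moment, N m; "opening": finger opening in m; "finger_force": force on a finger pad.
Only numpy, scipy, OpenCV 4.12 (cv2) and the standard library are available. Lean on these libraries where they do the work, as an engineer would, in place of code of your own. Each camera call takes 0.05 s, during which the arm holds its last target. There are 200 camera calls.

## Working session

There is one attempt and no reset: what is moved stays moved. The work goes in short steps, Python scripts to look and compute and a tool call to move; the robot and the scene stay as the last step left them, time stands still between calls to the robot, and variables do not carry over. Pictures are saved under pics/ and viewed, at most 10 in all, crops included, and the job is handed in when it is done.

Besides the shell and the picture viewer there is one more tool, called after "Emit:" by a JSON object that holds its "method" and its "body". drive_tool: Moves the arm, as the interface text tells. Its arguments: {"type":"object","properties":{"commands":{"type":"array"},"force":{"type":"number"}},"required":["commands"]}

```bash
mkdir -p pics
cat > h.py <<'E'
import numpy as np, cv2
from station import ctrl
def snap(n,f):
    im=ctrl.capture(n); cv2.imwrite('pics/'+f,im); return im
def ray(cam,uv,z):
    c=ctrl.get_calibration(cam);K=np.array([[c['fx'],0,c['cx']],[0,c['fy'],c['cy']],[0,0,1]])
    p=cv2.undistortPoints(np.array(uv,float).reshape(-1,1,2),K,np.array(c['D'],float)).reshape(-1,2)
    T=np.array(c['camera_from_world']);R,t=T[:3,:3],T[:3,3];o=-R.T@t
    d=np.c_[p,np.ones(len(p))]@R
    return o+d*((z-o[2])/d[:,2])[:,None]
def proj(cam,P):
    c=ctrl.get_calibration(cam);K=np.array([[c['fx'],0,c['cx']],[0,c['fy'],c['cy']],[0,0,1]])
    T=np.array(c['camera_from_world'])
    return cv2.projectPoints(np.array(P,float).reshape(-1,3),cv2.Rodrigues(T[:3,:3])[0],T[:3,3],K,np.array(c['D'],float))[0].reshape(-1,2)
E
python3 - <<'E'
from h import *
np.set_printoptions(precision=3,suppress=True)
a=snap('top','t0.png');b=snap('scene','s0.png')
cv2.imwrite('pics/both.png',cv2.resize(np.vstack([a]),(800,600)))
cv2.imwrite('pics/sc.png',cv2.resize(b,(800,600)))
for th in ['jar','bay','head','pad','dropper']:
  for cam in ['top','scene']:
    for m in ctrl.masks_of(th,cam)[:4]:
        print(th,cam,round(m['p'],2),np.round(m['location']),m['mask'].sum())
print(ctrl.read_state())
for cam in('top','scene'):
    T=np.array(ctrl.get_calibration(cam)['camera_from_world']);print(cam,-T[:3,:3].T@T[:3,3])
E
```

```text
jar top 0.72 [301. 209.] 1111
jar top 0.59 [355. 224.] 610
jar top 0.58 [342. 262.] 608
jar top 0.56 [250. 121.] 339
jar scene 0.96 [222. 218.] 1863
jar scene 0.64 [167. 212.] 915
jar scene 0.57 [187. 184.] 709
bay top 0.6 [197. 164.] 4045
head top 0.74 [197. 167.] 4237
head scene 0.92 [347. 252.] 9548
pad top 0.73 [221. 182.] 137
pad top 0.39 [292. 127.] 339
pad scene 0.8 [316. 240.] 231
dropper scene 0.67 [290. 201.] 262
{'clock': 0.6, 'joint_pos': array([-1.364,  0.052,  1.401,  0.   ,  1.689, -0.07 ]), 'joint_velocities': array([-0.   , -0.001,  0.001, -0.   ,  0.002, -0.   ]), 'tau': array([  0.001, -38.136, -36.018,   0.   ,   0.   ,   0.   ]), 'eef_pos': array([ 0.144, -0.505,  0.25 ]), 'eef_rot': array([3.111, 0.433, 0.   ]), 'force': array([ 0.023, -0.21 ,  0.741]), 'torque': array([ 0.015, -0.007,  0.026]), 'finger_force': 0.0, 'opening': 0.08555677547446348}
top [0.529 0.039 1.178]
scene [1.197 0.01  0.563]
```

View pics/both.png

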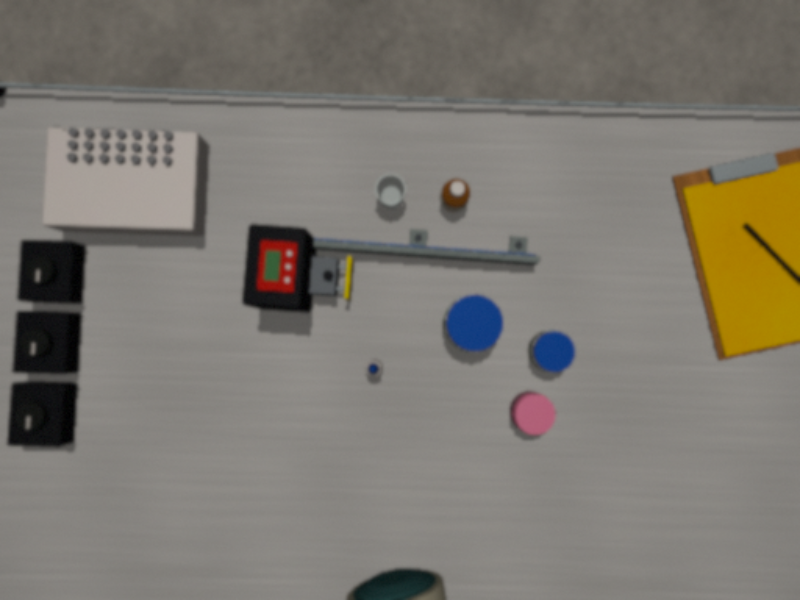

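View pics/sc.png

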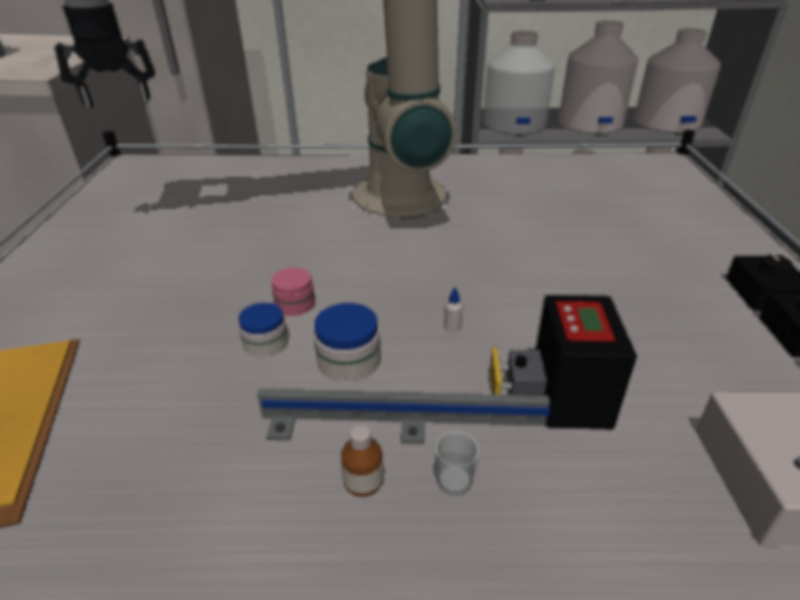

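The top picture shows the large blue-lidded jar at (474,323) of 800x600. The fence runs from (312,243) to (537,260), the pad is at (349,277), and the dropper is at (374,369). The small blue jar and the pink jar are look-alikes, to the right and below. The scene view agrees.

Run:
```python
from h import *
np.set_printoptions(precision=4,suppress=True)
a=cv2.imread('pics/t0.png')
cv2.imwrite('pics/crop.png',cv2.resize(a[135:215,150:360],(798,304),interpolation=cv2.INTER_CUBIC))
ms=ctrl.masks_of('jar','top')
for m in ms[:4]:
    k=m['mask'].astype(np.uint8);ys,xs=np.nonzero(k);print(m['location'],(xs.min()+xs.max())/2,(ys.min()+ys.max())/2,xs.max()-xs.min()+1)
g=cv2.cvtColor(a,cv2.COLOR_BGR2HSV)
blue=((g[...,0]>105)&(g[...,0]<125)&(g[...,1]>180)).astype(np.uint8)
n,l,s,c=cv2.connectedComponentsWithStats(blue)
for i in range(1,n):
    if s[i,4]>15: print('blue',c[i],s[i],ray('top',c[i],.075))
yl=((g[...,0]>22)&(g[...,0]<35)&(g[...,1]>180)).astype(np.uint8)
n,l,s,c=cv2.connectedComponentsWithStats(yl)
for i in range(1,n):
    if 15<s[i,4]<800: print('yel',c[i],s[i],ray('top',c[i],.055))
# fence columns gradient profile
gr=cv2.cvtColor(a,cv2.COLOR_BGR2GRAY)
for x in (215,240,290,330): print(x,gr[150:176,x])
```

```text
[300.7, 208.6] 302.0 207.0 39
[354.9, 223.8] 352.5 225.0 30
[341.7, 262.4] 340.0 264.0 29
[250.5, 121.1] 249.5 122.0 20
blue [303.2827 206.4876] [287 190  34  34 888] [[ 0.5631 -0.0717  0.075 ]]
blue [354.1606 224.7308] [342 214  25  23 442] [[ 0.5219 -0.198   0.075 ]]
yel [504.8828 112.75  ] [491 106  21  16 128] [[ 0.8157 -0.5768  0.055 ]]
yel [506.9279 159.7837] [499 144  13  33 208] [[ 0.6962 -0.5818  0.055 ]]
yel [222.625  177.4306] [221 164   4  27  72] [[0.6313 0.1317 0.055 ]]
215 [136 132 125 109  95  96 100  94  78  61  59  73  81  85  82  80  76  71
  68  68  70  68  61  58  55  53]
240 [136 135 136 134 125 109  96  98 101  95  78  60  63  78  84  87  95 111
 128 136 137 138 139 139 138 137]
290 [138 138 136 139 138 139 139 136 122 105  99  98  95  83  64  54  66  82
  87  89  94 110 128 137 139 140]
330 [129 117 105  96  89  77  70  69  77  89  91  90  88  98 101  98  83  63
  55  67  80  87  88  93 114 131]
```

View pics/crop.png

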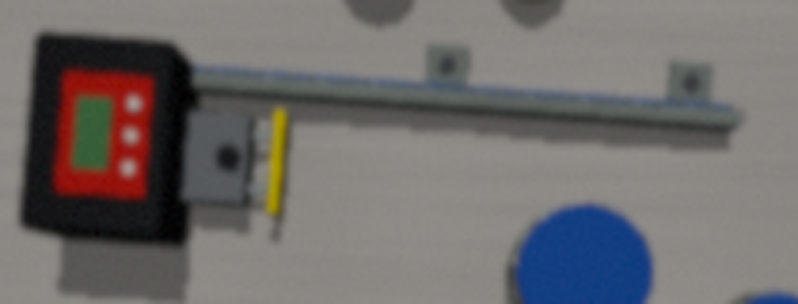

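The crop shows the fence's working-face top edge from about pixel (215,158) to (330,166). Its right end is at (344,166.6) and the pad is at (222.6,177.4).

Run:
```python
from h import *
np.set_printoptions(precision=4,suppress=True)
a=cv2.imread('pics/t0.png')
gr=cv2.cvtColor(a,cv2.COLOR_BGR2GRAY).astype(float)
pts=[]
for x in range(228,338,2):
    r0=int(round(158+(x-215)*8.2/115)); col=gr[:,x]
    for r in range(r0-3,r0+5):
        if col[r]>=78>col[r+1]: pts.append((x,r+(col[r]-78)/(col[r]-col[r+1])));break
P=ray('top',pts,.045)[:,:2]
c=P.mean(0);u=np.linalg.svd(P-c)[2][0];u*=np.sign(u[1])
res=(P-c)@[-u[1],u[0]];print('res',res.std(),len(P))
# bay +y dir u ; +x dir n
n=np.array([u[1],-u[0]]);yaw=np.arctan2(n[1],n[0])
E=ray('top',[(344.2,167)],.045)[0,:2]
s=(E-c)@u; O=c+(s+.2)*u
print('u',u,'n',n,'yaw',yaw,'origin',O)
J=ray('top',[(303.28,206.49)],.075)[0,:2];D=ray('top',[(374*.64,369*.64)],.076)[0,:2]
Pd=ray('top',[(222.6,177.4)],.055)[0,:2];S=ray('top',[(354.16,224.7)],.06)[0,:2]
for nm,q in (('jar',J),('drop',D),('pad',Pd),('small',S)): print(nm,q,'bay',(q-O)@n,(q-O)@u)
H=[O+n*x+u*y for x,y in((-.1075,.17),(.0175,.17),(.0175,.26),(-.1075,.26))]
print(proj('top',[[*h,.13] for h in H])) 
from scipy.optimize import least_squares
c2=[m for m in ctrl.masks_of('jar','scene')][0]; 
b=cv2.cvtColor(cv2.imread('pics/s0.png'),cv2.COLOR_BGR2HSV)
bl=((b[...,0]>105)&(b[...,0]<125)&(b[...,1]>180)).astype(np.uint8)
nn,l,st,cc=cv2.connectedComponentsWithStats(bl)
for i in range(1,nn):
    if st[i,4]>100: print('scene blue',cc[i],st[i])
th=np.linspace(0,6.28,60)
q=proj('scene',np.c_[J[0]+.045*np.cos(th),J[1]+.045*np.sin(th),th*0+.075]);print('pred',(q.min(0)+q.max(0))/2,q.min(0),q.max(0))
```

```text
res 0.0003088040729113484 55
u [0.0437 0.999 ] n [ 0.999  -0.0437] yaw -0.04370097012264605 origin [0.6757 0.023 ]
jar [ 0.5631 -0.0717] bay -0.10833499658266144 -0.09959433591651914
drop [0.4856 0.0839] bay -0.19254910228206695 0.052509227994396085
pad [0.6313 0.1318] bay -0.049083461610508416 0.10666083157856701
small [ 0.5218 -0.2012] bay -0.14393935830002424 -0.23075215972304514
[[191.2451 197.1805]
 [195.5492 144.5548]
 [157.513  141.7509]
 [152.9322 194.4102]]
scene blue [166.6638 203.226 ] [154 195  26  17 354]
scene blue [221.0558 208.3018] [202 195  38  27 825]
scene blue [261.0058 260.5322] [169 257 184   9 513]
pred [221.3319 204.5338] [200.827  192.0518] [241.8368 217.0157]
```

Emit:
{"method": "drive_tool", "body": {"commands": [{"offset": [0.022, 0.027, 0], "rot": [0, 0, -0.04], "hand": 0.06}, {"offset": [0.022, 0.027, 0], "rot": [0, 0, -0.04], "hand": 0.06}, {"offset": [0.022, 0.027, 0], "rot": [0, 0, -0.04], "hand": 0.06}, {"offset": [0.022, 0.027, 0], "rot": [0, 0, -0.04], "hand": 0.06}, {"offset": [0.022, 0.027, 0], "rot": [0, 0, -0.04], "hand": 0.06}, {"offset": [0.022, 0.027, 0], "rot": [0, 0, -0.04], "hand": 0.06}, {"offset": [0.022, 0.027, 0], "rot": [0, 0, -0.04], "hand": 0.06}, {"offset": [0.022, 0.027, 0], "rot": [0, 0, -0.04], "hand": 0.06}], "force": 40}}

```text
clock: 1.37
eef_pos: [0.3202, -0.2876, 0.2505]
eef_rot: [3.14, -0.071, 0.001]
force: [1.3, -0.7, 0.1]
opening: 0.0602
finger_force: 0.0
```

Emit:
{"method": "drive_tool", "body": {"commands": [{"offset": [0.02, 0.028, 0], "rot": [0, 0, 0], "hand": 0.06}, {"offset": [0.02, 0.028, 0], "rot": [0, 0, 0], "hand": 0.06}, {"offset": [0.02, 0.028, 0], "rot": [0, 0, 0], "hand": 0.06}, {"offset": [0.02, 0.028, 0], "rot": [0, 0, 0], "hand": 0.06}, {"offset": [0.02, 0.028, 0], "rot": [0, 0, 0], "hand": 0.06}, {"offset": [0.02, 0.028, 0], "rot": [0, 0, 0], "hand": 0.06}, {"offset": [0.02, 0.028, 0], "rot": [0, 0, 0], "hand": 0.06}, {"offset": [0.02, 0.028, 0], "rot": [0, 0, 0], "hand": 0.06}]}}

```text
clock: 2.03
eef_pos: [0.4802, -0.0634, 0.2505]
eef_rot: [3.141, -0.068, 0.001]
force: [0.0, -0.1, -0.4]
opening: 0.0598
finger_force: 0.0
```

Emit:
{"method": "drive_tool", "body": {"commands": [{"offset": [0, -0.005, -0.027], "rot": [0, 0, 0], "hand": 0.06}, {"offset": [0, 0, -0.03], "rot": [0, 0, 0], "hand": 0.06}, {"offset": [0, 0, -0.03], "rot": [0, 0, 0], "hand": 0.06}, {"offset": [0, 0, -0.03], "rot": [0, 0, 0], "hand": 0.06}, {"offset": [0, 0, -0.03], "rot": [0, 0, 0], "hand": 0.06}, {"offset": [0, 0, -0.03], "rot": [0, 0, 0], "hand": 0.06}, {"offset": [0, 0, -0.03], "rot": [0, 0, 0], "hand": 0.06}, {"offset": [0, 0, -0.011], "rot": [0, 0, 0], "hand": 0.06}]}}

```text
clock: 2.7
eef_pos: [0.477, -0.0695, 0.0281]
eef_rot: [-3.14, 0.068, 0.01]
force: [-1.1, 0.1, 0.1]
opening: 0.06
finger_force: 0.0
```

Emit:
{"method": "drive_tool", "body": {"commands": [{"offset": [0.005, 0, 0], "rot": [0, 0, 0], "hand": 0.06}, {"offset": [0.005, 0, 0], "rot": [0, 0, 0], "hand": 0.06}, {"offset": [0.005, 0, 0], "rot": [0, 0, 0], "hand": 0.06}, {"offset": [0.004, 0, 0], "rot": [0, 0, 0], "hand": 0.06}, {"offset": [0.004, 0, 0], "rot": [0, 0, 0], "hand": 0.06}, {"offset": [0.004, 0, 0], "rot": [0, 0, 0], "hand": 0.06}, {"offset": [0.003, 0, 0], "rot": [0, 0, 0], "hand": 0.06}]}}

```text
clock: 3.28
eef_pos: [0.5103, -0.0701, 0.033]
eef_rot: [3.141, -0.068, 0.002]
force: [-0.5, 0.1, 0.1]
opening: 0.06
finger_force: 0.0
```

```bash
cat > look.py <<'E'
import sys
from h import *
np.set_printoptions(precision=4,suppress=True)
O=np.array([.6757,.023]);n=np.array([.999,-.0437]);u=np.array([.0437,.999])
a=snap('top',sys.argv[1]);g=cv2.cvtColor(a,cv2.COLOR_BGR2HSV)
def blobs(lo,hi,z,nm,mn):
    k=cv2.inRange(g,(lo,180,0),(hi,255,255));N,l,s,c=cv2.connectedComponentsWithStats(k)
    for i in range(1,N):
        if s[i,4]>mn and c[i][0]<480:
            q=ray('top',[c[i]],z)[0,:2];print(nm,c[i],s[i],q,'bay',(q-O)@n,(q-O)@u)
blobs(105,125,.075,'blue',200);blobs(22,35,.055,'yel',20)
cv2.imwrite('pics/z'+sys.argv[1],cv2.resize(a[135:285,150:380],(782,510),interpolation=cv2.INTER_CUBIC))
E
python3 look.py a1.png
```

```text
blue [305.8031 198.9079] [288 190  33  20 391] [ 0.5821 -0.0775] bay -0.08913940983326926 -0.1045307614616674
blue [357.1955 224.7981] [349 214  18  23 312] [ 0.5219 -0.2054] bay -0.14365079168078343 -0.23492418134881954
yel [222.6164 177.2877] [221 164   4  27  73] [0.6316 0.1317] bay -0.04878362788746149 0.10668324994745113
```

View pics/za1.png

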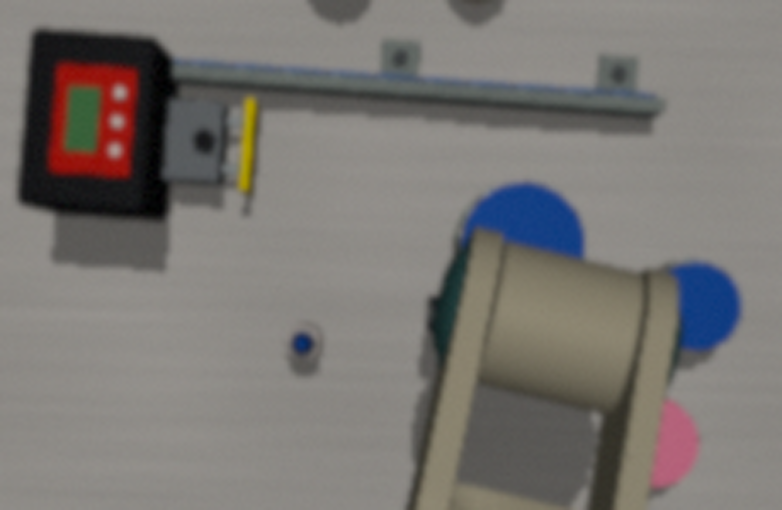

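The jar hasn't moved and sits in front of the gripper. The arm stays clear of the look-alikes.

Emit:
{"method": "drive_tool", "body": {"commands": [{"offset": [0.003, -0.0001, 0], "rot": [0, 0, 0], "hand": 0.06}, {"offset": [0.003, -0.0001, 0], "rot": [0, 0, 0], "hand": 0.06}, {"offset": [0.003, -0.0001, 0], "rot": [0, 0, 0], "hand": 0.06}, {"offset": [0.004, -0.0002, 0], "rot": [0, 0, 0], "hand": 0.06}, {"offset": [0.004, -0.0002, 0], "rot": [0, 0, 0], "hand": 0.06}, {"offset": [0.004, -0.0002, 0], "rot": [0, 0, 0], "hand": 0.06}, {"offset": [0.004, -0.0002, 0], "rot": [0, 0, 0], "hand": 0.06}, {"offset": [0.004, -0.0002, 0], "rot": [0, 0, 0], "hand": 0.06}]}}

```text
clock: 4.0
eef_pos: [0.5388, -0.0713, 0.0322]
eef_rot: [-3.141, 0.068, 0.001]
force: [-3.9, -0.0, 0.8]
opening: 0.0597
finger_force: 0.0
```

Emit:
{"method": "drive_tool", "body": {"commands": [{"offset": [0.003, -0.0001, 0], "rot": [0, 0, 0], "hand": 0.06}, {"offset": [0.003, -0.0001, 0], "rot": [0, 0, 0], "hand": 0.06}, {"offset": [0.003, -0.0001, 0], "rot": [0, 0, 0], "hand": 0.06}, {"offset": [0.002, -0.0001, 0], "rot": [0, 0, 0], "hand": 0.06}, {"offset": [0.002, -0.0001, 0], "rot": [0, 0, 0], "hand": 0.06}, {"offset": [0.002, -0.0001, 0], "rot": [0, 0, 0], "hand": 0.06}]}}

```text
clock: 4.5
eef_pos: [0.5536, -0.0719, 0.0323]
eef_rot: [3.141, -0.068, -0.0]
force: [-3.1, -0.5, 0.6]
opening: 0.06
finger_force: 0.0
```

```bash
python3 look.py a2.png
python3 - <<'E'
from h import *
print(ctrl.read_state()['force'],ctrl.read_state()['eef_pos'])
E
```

```text
blue [356.4985 225.2933] [348 214  19  23 341] [ 0.5206 -0.2037] bay -0.14499091303453254 -0.23328584141481415
yel [222.625  177.4306] [221 164   4  27  72] [0.6313 0.1317] bay -0.04914334298041726 0.1066336860902801
[-3.07204755  0.5943824   0.20612555] [ 0.55394996 -0.07195337  0.03237918]
```

View pics/za2.png

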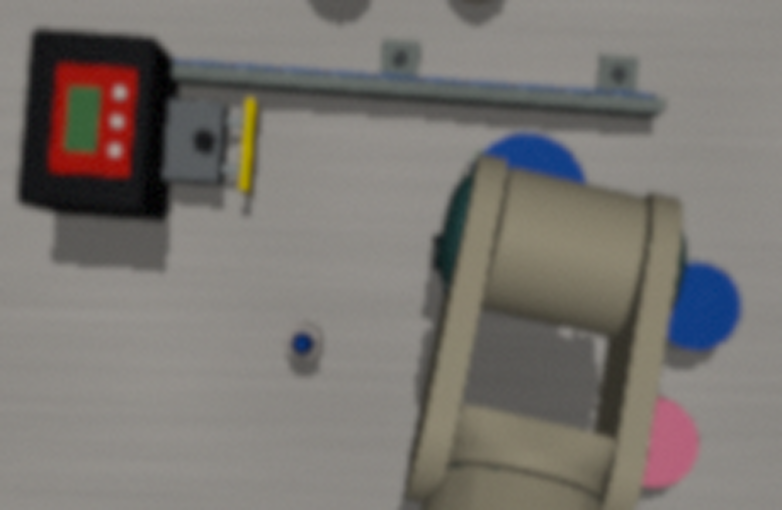

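The jar has advanced about 37 mm in the cradle and about 20 mm is left. Slowing down.

Emit:
{"method": "drive_tool", "body": {"commands": [{"offset": [0.0015, -0.0001, 0], "rot": [0, 0, 0], "hand": 0.06}, {"offset": [0.0015, -0.0001, 0], "rot": [0, 0, 0], "hand": 0.06}, {"offset": [0.0015, -0.0001, 0], "rot": [0, 0, 0], "hand": 0.06}, {"offset": [0.0015, -0.0001, 0], "rot": [0, 0, 0], "hand": 0.06}, {"offset": [0.0015, -0.0001, 0], "rot": [0, 0, 0], "hand": 0.06}, {"offset": [0.0015, -0.0001, 0], "rot": [0, 0, 0], "hand": 0.06}, {"offset": [0.0015, -0.0001, 0], "rot": [0, 0, 0], "hand": 0.06}]}}

```text
clock: 5.13
eef_pos: [0.5642, -0.0726, 0.0324]
eef_rot: [3.141, -0.068, 0.0]
force: [-3.9, 0.1, 3.4]
opening: 0.0596
finger_force: 0.0
```

Emit:
{"method": "drive_tool", "body": {"commands": [{"offset": [0.001, 0, 0], "rot": [0, 0, 0], "hand": 0.06}, {"offset": [0.001, 0, 0], "rot": [0, 0, 0], "hand": 0.06}, {"offset": [0.001, 0, 0], "rot": [0, 0, 0], "hand": 0.06}, {"offset": [0.001, 0, 0], "rot": [0, 0, 0], "hand": 0.06}, {"offset": [0.0005, 0, 0], "rot": [0, 0, 0], "hand": 0.06}]}}

```text
clock: 5.55
eef_pos: [0.5686, -0.0727, 0.0324]
eef_rot: [3.141, -0.068, 0.0]
force: [-4.0, 0.0, 3.0]
opening: 0.0598
finger_force: 0.0
```

Emit:
{"method": "drive_tool", "body": {"commands": [{"offset": [0.0008, 0, 0], "rot": [0, 0, 0], "hand": 0.06}, {"offset": [0.0008, 0, 0], "rot": [0, 0, 0], "hand": 0.06}, {"offset": [0.0004, 0, 0], "rot": [0, 0, 0], "hand": 0.06}]}}

```text
clock: 5.8
eef_pos: [0.5706, -0.0726, 0.0324]
eef_rot: [3.141, -0.068, 0.0]
force: [-5.1, -0.3, 4.1]
opening: 0.0601
finger_force: 0.0
```

Emit:
{"method": "drive_tool", "body": {"commands": [{"offset": [0.0005, 0, 0], "rot": [0, 0, 0], "hand": 0.06}, {"offset": [0.0005, 0, 0], "rot": [0, 0, 0], "hand": 0.06}, {"offset": [0.0005, 0, 0], "rot": [0, 0, 0], "hand": 0.06}]}}

```text
clock: 6.05
eef_pos: [0.5721, -0.0727, 0.0324]
eef_rot: [3.141, -0.068, 0.0]
force: [-5.5, -0.4, 3.8]
opening: 0.0599
finger_force: 0.0
```

Emit:
{"method": "drive_tool", "body": {"commands": [{"offset": [0.0005, 0, 0], "rot": [0, 0, 0], "hand": 0.06}, {"offset": [0.0005, 0, 0], "rot": [0, 0, 0], "hand": 0.06}]}}

```text
clock: 6.22
eef_pos: [0.5731, -0.0726, 0.0324]
eef_rot: [3.141, -0.068, 0.0]
force: [-4.5, 0.0, 4.7]
opening: 0.0602
finger_force: 0.0
```

Run:
```python
from h import *
b=snap('scene','s1.png');cv2.imwrite('pics/s1c.png',cv2.resize(b[180:290,150:400],(796,350),interpolation=cv2.INTER_CUBIC))
s=ctrl.read_state();print(s['force'],s['eef_pos'])
```

```text
[-4.34036711 -0.12768878  4.66972607] [ 0.57315287 -0.07263246  0.03238422]
```

View pics/s1c.png

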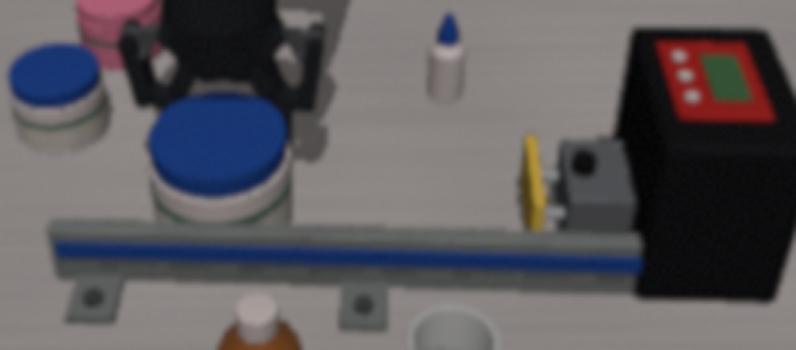

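The jar stands upright in the cradle, close to the fence, and the dropper and pad are undisturbed. A vertical force has been building up, so I'll test it with a 1 mm raise.

Emit:
{"method": "drive_tool", "body": {"commands": [{"offset": [0, 0, 0.001], "rot": [0, 0, 0], "hand": 0.06}, {"offset": [0, 0, 0], "rot": [0, 0, 0], "hand": 0.06}]}}

```text
clock: 6.43
eef_pos: [0.5731, -0.0726, 0.0332]
eef_rot: [3.141, -0.068, 0.0]
force: [-1.9, -0.2, 1.6]
opening: 0.06
finger_force: 0.0
```

Emit:
{"method": "drive_tool", "body": {"commands": [{"offset": [0.0005, 0, 0], "rot": [0, 0, 0], "hand": 0.06}, {"offset": [0.0005, 0, 0], "rot": [0, 0, 0], "hand": 0.06}]}}

```text
clock: 6.6
eef_pos: [0.5739, -0.0726, 0.0332]
eef_rot: [3.141, -0.068, -0.001]
force: [-2.9, -0.3, 2.5]
opening: 0.0601
finger_force: 0.0
```

Emit:
{"method": "drive_tool", "body": {"commands": [{"offset": [0.0006, 0, 0.0003], "rot": [0, 0, 0], "hand": 0.06}, {"offset": [0.0006, 0, 0.0003], "rot": [0, 0, 0], "hand": 0.06}]}}

```text
clock: 6.77
eef_pos: [0.575, -0.0726, 0.0335]
eef_rot: [-3.141, 0.068, 0.001]
force: [-3.7, 0.2, -0.3]
opening: 0.0601
finger_force: 0.0
```

Emit:
{"method": "drive_tool", "body": {"commands": [{"offset": [0.0006, 0, 0.0003], "rot": [0, 0, 0], "hand": 0.06}, {"offset": [0.0006, 0, 0.0003], "rot": [0, 0, 0], "hand": 0.06}]}}

```text
clock: 6.93
eef_pos: [0.5763, -0.0726, 0.0343]
eef_rot: [-3.141, 0.068, 0.001]
force: [-3.1, 0.6, -0.6]
opening: 0.0602
finger_force: 0.0
```

Emit:
{"method": "drive_tool", "body": {"commands": [{"offset": [0.0006, 0, 0], "rot": [0, 0, 0], "hand": 0.06}, {"offset": [0.0006, 0, 0], "rot": [0, 0, 0], "hand": 0.06}]}}

```text
clock: 7.1
eef_pos: [0.5776, -0.0726, 0.0345]
eef_rot: [3.141, -0.068, -0.0]
force: [-6.5, 0.7, 1.2]
opening: 0.0599
finger_force: 0.2
```

Probably touching the fence now; a tiny step will confirm.

Emit:
{"method": "drive_tool", "body": {"commands": [{"offset": [0.0004, 0, 0], "rot": [0, 0, 0], "hand": 0.06}, {"offset": [0, 0, 0], "rot": [0, 0, 0], "hand": 0.06}]}}

```text
clock: 7.27
eef_pos: [0.5777, -0.0726, 0.0344]
eef_rot: [3.141, -0.068, -0.002]
force: [-5.7, 0.0, 1.8]
opening: 0.0602
finger_force: 0.5
```

Emit:
{"method": "drive_tool", "body": {"commands": [{"offset": [0.0004, 0, 0], "rot": [0, 0, 0], "hand": 0.06}, {"offset": [0, 0, 0], "rot": [0, 0, 0], "hand": 0.06}]}}

```text
clock: 7.43
eef_pos: [0.5777, -0.0726, 0.0344]
eef_rot: [-3.141, 0.068, 0.003]
force: [-6.9, 1.0, 2.7]
opening: 0.0598
finger_force: 1.1
```

The jar is against the fence at about 6 N. Now back off, lift, close and turn, then come in behind the jar with the hand closed.

Emit:
{"method": "drive_tool", "body": {"commands": [{"offset": [-0.002, 0, 0], "rot": [0, 0, 0], "hand": 0.06}, {"offset": [-0.006, 0.0003, 0], "rot": [0, 0, 0], "hand": 0.06}, {"offset": [-0.015, 0.0007, 0], "rot": [0, 0, 0], "hand": 0.06}, {"offset": [-0.02, 0.0009, 0], "rot": [0, 0, 0], "hand": 0.06}, {"offset": [-0.02, 0.0009, 0.02], "rot": [0, 0, 0], "hand": 0.06}, {"offset": [0, 0, 0.03], "rot": [0, 0, 0.12], "hand": 0.0}, {"offset": [0, 0, 0.03], "rot": [0, 0, 0.12], "hand": 0.0}, {"offset": [0, 0, 0.03], "rot": [0, 0, 0.12], "hand": 0.0}]}}

```text
clock: 8.1
eef_pos: [0.515, -0.0698, 0.1461]
eef_rot: [3.1, 0.505, 0.002]
force: [-0.3, -0.0, 0.0]
opening: 0.024
finger_force: 0.0
```

Emit:
{"method": "drive_tool", "body": {"commands": [{"offset": [0.01, -0.015, 0], "rot": [0, 0, 0.12], "hand": 0.0}, {"offset": [0.01, -0.015, 0], "rot": [0, 0, 0.12], "hand": 0.0}, {"offset": [0.01, -0.015, 0], "rot": [0, 0, 0.12], "hand": 0.0}, {"offset": [0.01, -0.015, 0], "rot": [0, 0, 0.12], "hand": 0.0}, {"offset": [0.01, -0.015, 0], "rot": [0, 0, 0.12], "hand": 0.0}, {"offset": [0.01, -0.015, 0], "rot": [0, 0, 0.12], "hand": 0.0}, {"offset": [0, 0, 0], "rot": [0, 0, 0.054], "hand": 0.0}]}}

```text
clock: 8.68
eef_pos: [0.5764, -0.1622, 0.1446]
eef_rot: [2.68, 1.634, 0.002]
force: [0.6, -0.3, -0.5]
opening: 0.0001
finger_force: 0.0
```

```bash
python3 look.py a3.png
python3 - <<'E'
from h import *
from scipy.spatial.transform import Rotation as R
s=ctrl.read_state();x=R.from_rotvec(s['eef_rot']).as_matrix();print(s['eef_pos'],np.degrees(np.arctan2(x[1,0],x[0,0])),x[:,2],s['joint_pos'],s['opening'])
O=np.array([.6757,.023]);n=np.array([.999,-.0437]);u=np.array([.0437,.999]);a=np.radians(25)
J=np.array([.6249,-.0747]);d=np.cos(a)*u+np.sin(a)*n;print('d',d,'pre80',J-.08*d,'touch',J-.058*d)
E
```

```text
blue [304.7547 182.3385] [288 166  34  34 901] [ 0.6231 -0.074 ] bay -0.04827055482337998 -0.09922391347362138
blue [355.021  226.5255] [344 217  23  20 333] [ 0.5175 -0.2001] bay -0.14827875773281485 -0.22983918056320168
yel [222.6479 177.3662] [221 164   4  27  71] [0.6314 0.1316] bay -0.04897640243747612 0.10658867133221049
[ 0.57590472 -0.16108846  0.14451922] 62.78669656294355 [ 1.35994649e-03 -5.08640699e-04 -9.99998946e-01] [-3.34472234e-01  3.10376621e-01  1.32196734e+00 -3.40907562e-05
  1.50779714e+00  1.40491755e-01] -0.00022443011210091245
d [0.46180129 0.88693306] pre80 [ 0.5879559  -0.14565464] touch [ 0.59811552 -0.12614212]
```

View pics/za3.png

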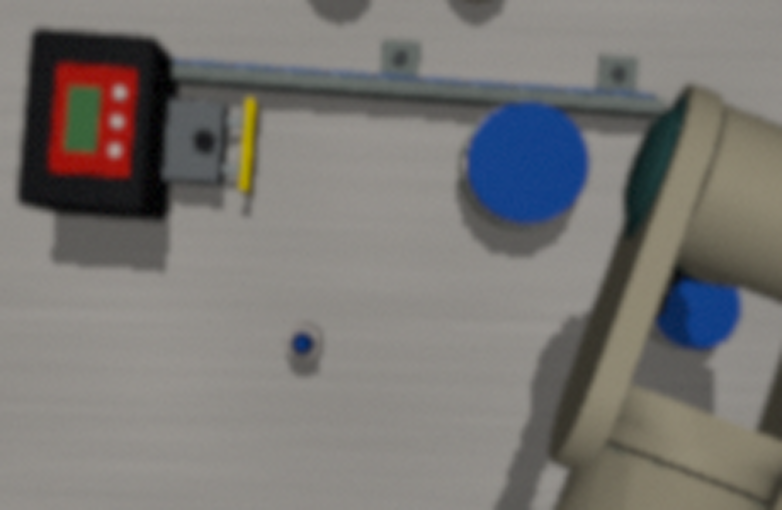

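The jar stands at the fence (pixel 304.8,182.3) and everything else is as it was. Descending behind it.

Emit:
{"method": "drive_tool", "body": {"commands": [{"offset": [0.006, 0.0075, -0.022], "rot": [0, 0, 0], "hand": 0.0}, {"offset": [0.006, 0.0075, -0.022], "rot": [0, 0, 0], "hand": 0.0}, {"offset": [0, 0, -0.025], "rot": [0, 0, 0], "hand": 0.0}, {"offset": [0, 0, -0.025], "rot": [0, 0, 0], "hand": 0.0}, {"offset": [0, 0, -0.015], "rot": [0, 0, 0], "hand": 0.0}, {"offset": [0, 0, -0.002], "rot": [0, 0, 0], "hand": 0.0}, {"offset": [0, 0, 0], "rot": [0, 0, 0], "hand": 0.0}]}}

```text
clock: 9.32
eef_pos: [0.5869, -0.1444, 0.0329]
eef_rot: [-2.686, -1.628, 0.001]
force: [0.7, -1.1, -0.3]
opening: 0.0003
finger_force: 0.0
```

Emit:
{"method": "drive_tool", "body": {"commands": [{"offset": [0.002, 0.004, 0], "rot": [0, 0, 0], "hand": 0.0}, {"offset": [0.002, 0.004, 0], "rot": [0, 0, 0], "hand": 0.0}, {"offset": [0.0015, 0.003, 0], "rot": [0, 0, 0], "hand": 0.0}, {"offset": [0.0005, 0.002, 0], "rot": [0, 0, 0], "hand": 0.0}]}}

```text
clock: 9.65
eef_pos: [0.5943, -0.1313, 0.0348]
eef_rot: [2.684, 1.629, 0.003]
force: [0.5, 0.2, -0.2]
opening: -0.0001
finger_force: 0.0
```

Emit:
{"method": "drive_tool", "body": {"commands": [{"offset": [0.0001, 0.002, 0], "rot": [0, 0, 0], "hand": 0.0}, {"offset": [0.0001, 0.002, 0], "rot": [0, 0, 0], "hand": 0.0}, {"offset": [0.0001, 0.002, 0], "rot": [0, 0, 0], "hand": 0.0}, {"offset": [0.0001, 0.002, 0], "rot": [0, 0, 0], "hand": 0.0}, {"offset": [0, 0.001, 0], "rot": [0, 0, 0], "hand": 0.0}, {"offset": [0.0001, 0.001, 0], "rot": [0, 0, 0], "hand": 0.0}]}}

```text
clock: 10.15
eef_pos: [0.5935, -0.1223, 0.0335]
eef_rot: [2.686, 1.629, -0.002]
force: [-3.0, -4.6, 1.4]
opening: -0.0001
finger_force: 0.0
```

Emit:
{"method": "drive_tool", "body": {"commands": [{"offset": [0.0001, 0.002, 0], "rot": [0, 0, 0], "hand": 0.0}, {"offset": [0.0001, 0.002, 0], "rot": [0, 0, 0], "hand": 0.0}, {"offset": [0, 0.002, 0], "rot": [0, 0, 0], "hand": 0.0}, {"offset": [0.0001, 0.002, 0], "rot": [0, 0, 0], "hand": 0.0}, {"offset": [0.0001, 0.002, 0], "rot": [0, 0, 0], "hand": 0.0}]}}

```text
clock: 10.57
eef_pos: [0.5936, -0.1124, 0.0333]
eef_rot: [-2.686, -1.629, 0.003]
force: [-2.9, -3.7, -0.1]
opening: -0.0001
finger_force: 0.0
```

Emit:
{"method": "drive_tool", "body": {"commands": [{"offset": [0.0001, 0.003, 0], "rot": [0, 0, 0], "hand": 0.0}, {"offset": [0.0001, 0.003, 0], "rot": [0, 0, 0], "hand": 0.0}, {"offset": [0.0002, 0.004, 0], "rot": [0, 0, 0], "hand": 0.0}, {"offset": [0.0002, 0.004, 0], "rot": [0, 0, 0], "hand": 0.0}, {"offset": [0.0002, 0.004, 0], "rot": [0, 0, 0], "hand": 0.0}, {"offset": [0.0002, 0.004, 0], "rot": [0, 0, 0], "hand": 0.0}, {"offset": [0.0002, 0.004, 0], "rot": [0, 0, 0], "hand": 0.0}, {"offset": [0.0002, 0.004, 0], "rot": [0, 0, 0], "hand": 0.0}]}}

```text
clock: 11.23
eef_pos: [0.5954, -0.0816, 0.0333]
eef_rot: [-2.686, -1.629, 0.001]
force: [-2.7, -3.9, -0.3]
opening: 0.0001
finger_force: 0.0
```

```bash
python3 look.py a4.png
```

```text
blue [279.7981 179.9374] [271 165  21  33 431] [ 0.6273 -0.012 ] bay -0.046797497025910476 -0.03705337179996265
blue [357.2226 225.3032] [349 214  18  23 310] [ 0.5207 -0.2055] bay -0.14488472275050152 -0.23506216050810946
yel [222.6164 177.2877] [221 164   4  27  73] [0.6316 0.1317] bay -0.04878362788746149 0.10668324994745113
```

View pics/za4.png

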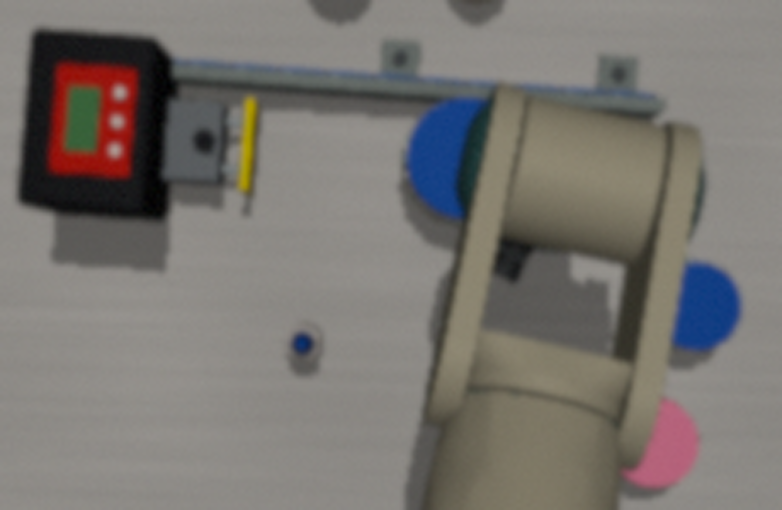

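The jar is sliding along the fence: its left edge is at column 271 and it sits flush with the fence. Continuing.

Emit:
{"method": "drive_tool", "body": {"commands": [{"offset": [0.0002, 0.004, 0], "rot": [0, 0, 0], "hand": 0.0}, {"offset": [0.0002, 0.0045, 0], "rot": [0, 0, 0], "hand": 0.0}, {"offset": [0.0002, 0.0045, 0], "rot": [0, 0, 0], "hand": 0.0}, {"offset": [0.0002, 0.0045, 0], "rot": [0, 0, 0], "hand": 0.0}, {"offset": [0.0002, 0.0045, 0], "rot": [0, 0, 0], "hand": 0.0}, {"offset": [0.0002, 0.0045, 0], "rot": [0, 0, 0], "hand": 0.0}, {"offset": [0.0002, 0.0045, 0], "rot": [0, 0, 0], "hand": 0.0}, {"offset": [0.0002, 0.0045, 0], "rot": [0, 0, 0], "hand": 0.0}]}}

```text
clock: 11.95
eef_pos: [0.5974, -0.0464, 0.034]
eef_rot: [2.685, 1.629, -0.0]
force: [-3.1, -5.2, 1.6]
opening: -0.0
finger_force: 0.0
```

Emit:
{"method": "drive_tool", "body": {"commands": [{"offset": [0.0002, 0.0045, 0], "rot": [0, 0, 0], "hand": 0.0}, {"offset": [0.0002, 0.0045, 0], "rot": [0, 0, 0], "hand": 0.0}, {"offset": [0.0002, 0.0045, 0], "rot": [0, 0, 0], "hand": 0.0}, {"offset": [0.0002, 0.0045, 0], "rot": [0, 0, 0], "hand": 0.0}, {"offset": [0.0002, 0.0045, 0], "rot": [0, 0, 0], "hand": 0.0}, {"offset": [0.0002, 0.004, 0], "rot": [0, 0, 0], "hand": 0.0}, {"offset": [0.0001, 0.003, 0], "rot": [0, 0, 0], "hand": 0.0}, {"offset": [0.0001, 0.002, 0], "rot": [0, 0, 0], "hand": 0.0}]}}

```text
clock: 12.62
eef_pos: [0.5989, -0.0147, 0.0341]
eef_rot: [2.685, 1.629, 0.0]
force: [-3.5, -3.7, 2.1]
opening: -0.0004
finger_force: 0.0
```

```bash
python3 look.py a5.png
```

```text
blue [354.0921 224.773 ] [342 214  25  23 445] [ 0.5217 -0.1978] bay -0.1441492140305257 -0.22731175811879245
yel [222.6389 177.2778] [221 164   5  27  72] [0.6317 0.1317] bay -0.04875448240734791 0.10662865914550226
```

View pics/za5.png

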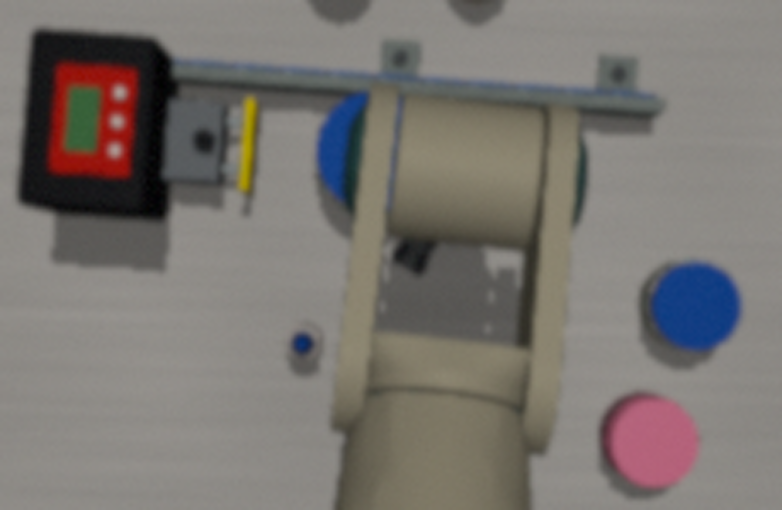

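The jar's left edge is at zoom column 318 and the pad face at 257, a gap of about 45 mm. The jar is still flush with the fence.

Emit:
{"method": "drive_tool", "body": {"commands": [{"offset": [0.0001, 0.003, 0], "rot": [0, 0, 0], "hand": 0.0}, {"offset": [0.0002, 0.004, 0], "rot": [0, 0, 0], "hand": 0.0}, {"offset": [0.0002, 0.004, 0], "rot": [0, 0, 0], "hand": 0.0}, {"offset": [0.0002, 0.004, 0], "rot": [0, 0, 0], "hand": 0.0}, {"offset": [0.0002, 0.004, 0], "rot": [0, 0, 0], "hand": 0.0}, {"offset": [0.0002, 0.004, 0], "rot": [0, 0, 0], "hand": 0.0}, {"offset": [0.0001, 0.003, 0], "rot": [0, 0, 0], "hand": 0.0}, {"offset": [0.0001, 0.002, 0], "rot": [0, 0, 0], "hand": 0.0}]}}

```text
clock: 13.33
eef_pos: [0.6001, 0.0132, 0.034]
eef_rot: [2.685, 1.629, 0.0]
force: [-3.0, -5.5, 1.8]
opening: -0.0004
finger_force: 0.0
```

Emit:
{"method": "drive_tool", "body": {"commands": [{"offset": [0.0001, 0.002, 0], "rot": [0, 0, 0], "hand": 0.0}, {"offset": [0.0001, 0.0015, 0], "rot": [0, 0, 0], "hand": 0.0}, {"offset": [0, 0.001, 0], "rot": [0, 0, 0], "hand": 0.0}, {"offset": [0.0001, 0.001, 0], "rot": [0, 0, 0], "hand": 0.0}, {"offset": [0, 0.001, 0], "rot": [0, 0, 0], "hand": 0.0}, {"offset": [0.0001, 0.001, 0], "rot": [0, 0, 0], "hand": 0.0}]}}

```text
clock: 13.83
eef_pos: [0.6005, 0.0205, 0.0339]
eef_rot: [2.685, 1.629, -0.0]
force: [-4.1, -5.1, 2.7]
opening: 0.0001
finger_force: 0.0
```

Emit:
{"method": "drive_tool", "body": {"commands": [{"offset": [0, 0.001, 0], "rot": [0, 0, 0], "hand": 0.0}, {"offset": [0.0001, 0.001, 0], "rot": [0, 0, 0], "hand": 0.0}, {"offset": [0, 0.001, 0], "rot": [0, 0, 0], "hand": 0.0}, {"offset": [0.0001, 0.001, 0], "rot": [0, 0, 0], "hand": 0.0}]}}

```text
clock: 14.17
eef_pos: [0.6006, 0.0245, 0.0339]
eef_rot: [2.686, 1.629, -0.0]
force: [-4.1, -6.2, 2.7]
opening: -0.0
finger_force: 0.0
```

Emit:
{"method": "drive_tool", "body": {"commands": [{"offset": [0, 0.001, 0], "rot": [0, 0, 0], "hand": 0.0}, {"offset": [0.0001, 0.001, 0], "rot": [0, 0, 0], "hand": 0.0}, {"offset": [0, 0.001, 0], "rot": [0, 0, 0], "hand": 0.0}]}}

```text
clock: 14.42
eef_pos: [0.6007, 0.0275, 0.0339]
eef_rot: [2.686, 1.629, -0.0]
force: [-3.3, -4.3, 2.0]
opening: 0.0002
finger_force: 0.0
```

Emit:
{"method": "drive_tool", "body": {"commands": [{"offset": [0, 0.0008, 0], "rot": [0, 0, 0], "hand": 0.0}, {"offset": [0.0001, 0.0008, 0], "rot": [0, 0, 0], "hand": 0.0}]}}

```text
clock: 14.58
eef_pos: [0.6008, 0.0291, 0.0339]
eef_rot: [2.686, 1.629, -0.0]
force: [-3.9, -5.5, 3.3]
opening: -0.0005
finger_force: 0.0
```

Emit:
{"method": "drive_tool", "body": {"commands": [{"offset": [0, 0.0008, 0], "rot": [0, 0, 0], "hand": 0.0}, {"offset": [0.0001, 0.0008, 0], "rot": [0, 0, 0], "hand": 0.0}]}}

```text
clock: 14.75
eef_pos: [0.6009, 0.0307, 0.0339]
eef_rot: [2.686, 1.629, -0.0]
force: [-3.1, -4.6, 2.4]
opening: 0.0001
finger_force: 0.0
```

Emit:
{"method": "drive_tool", "body": {"commands": [{"offset": [0, 0.0008, 0], "rot": [0, 0, 0], "hand": 0.0}, {"offset": [0.0001, 0.0008, 0], "rot": [0, 0, 0], "hand": 0.0}]}}

```text
clock: 14.92
eef_pos: [0.601, 0.0316, 0.0339]
eef_rot: [2.685, 1.628, -0.001]
force: [-4.6, -10.3, 2.1]
opening: -0.0004
finger_force: 0.0
```

Emit:
{"method": "drive_tool", "body": {"commands": [{"offset": [0, 0.0008, 0], "rot": [0, 0, 0], "hand": 0.0}, {"offset": [0.0001, 0.0008, 0], "rot": [0, 0, 0], "hand": 0.0}]}}

```text
clock: 15.08
eef_pos: [0.6011, 0.0327, 0.034]
eef_rot: [2.685, 1.627, -0.002]
force: [-4.0, -10.7, 3.3]
opening: 0.0001
finger_force: 0.0
```

Emit:
{"method": "drive_tool", "body": {"commands": [{"offset": [0, 0.0008, 0], "rot": [0, 0, 0], "hand": 0.0}, {"offset": [0.0001, 0.0008, 0], "rot": [0, 0, 0], "hand": 0.0}]}}

```text
clock: 15.25
eef_pos: [0.6011, 0.0342, 0.0339]
eef_rot: [2.685, 1.627, -0.002]
force: [-4.9, -10.6, 2.4]
opening: -0.0004
finger_force: 0.0
```

Emit:
{"method": "drive_tool", "body": {"commands": [{"offset": [0, 0.0008, 0], "rot": [0, 0, 0], "hand": 0.0}, {"offset": [0.0001, 0.0008, 0], "rot": [0, 0, 0], "hand": 0.0}]}}

```text
clock: 15.42
eef_pos: [0.6012, 0.0357, 0.0339]
eef_rot: [2.685, 1.627, -0.003]
force: [-4.1, -9.7, 3.4]
opening: 0.0
finger_force: 0.0
```

The pad was contacted at TCP y of about 0.031, so home is expected at about 0.046.

Emit:
{"method": "drive_tool", "body": {"commands": [{"offset": [0, 0.0008, 0], "rot": [0, 0, 0], "hand": 0.0}, {"offset": [0.0001, 0.0008, 0], "rot": [0, 0, 0], "hand": 0.0}, {"offset": [0, 0.0008, 0], "rot": [0, 0, 0], "hand": 0.0}, {"offset": [0.0001, 0.0008, 0], "rot": [0, 0, 0], "hand": 0.0}, {"offset": [0, 0.0008, 0], "rot": [0, 0, 0], "hand": 0.0}, {"offset": [0.0001, 0.0008, 0], "rot": [0, 0, 0], "hand": 0.0}]}}

```text
clock: 15.92
eef_pos: [0.6014, 0.0404, 0.0339]
eef_rot: [2.685, 1.627, -0.003]
force: [-5.2, -11.0, 3.9]
opening: 0.0003
finger_force: 0.0
```

Emit:
{"method": "drive_tool", "body": {"commands": [{"offset": [0, 0.0008, 0], "rot": [0, 0, 0], "hand": 0.0}, {"offset": [0.0001, 0.0008, 0], "rot": [0, 0, 0], "hand": 0.0}, {"offset": [0, 0.0006, 0], "rot": [0, 0, 0], "hand": 0.0}]}}

```text
clock: 16.17
eef_pos: [0.6015, 0.0426, 0.0339]
eef_rot: [2.685, 1.627, -0.003]
force: [-5.6, -11.3, 3.0]
opening: -0.0003
finger_force: 0.0
```

Emit:
{"method": "drive_tool", "body": {"commands": [{"offset": [0, 0.0005, 0], "rot": [0, 0, 0], "hand": 0.0}, {"offset": [0.0001, 0.0005, 0], "rot": [0, 0, 0], "hand": 0.0}]}}

```text
clock: 16.33
eef_pos: [0.6016, 0.0436, 0.0339]
eef_rot: [2.685, 1.627, -0.003]
force: [-5.9, -11.4, 3.9]
opening: 0.0003
finger_force: 0.0
```

Emit:
{"method": "drive_tool", "body": {"commands": [{"offset": [0, 0.0005, 0], "rot": [0, 0, 0], "hand": 0.0}, {"offset": [0, 0.0005, 0], "rot": [0, 0, 0], "hand": 0.0}]}}

```text
clock: 16.5
eef_pos: [0.6016, 0.0446, 0.0339]
eef_rot: [2.685, 1.627, -0.003]
force: [-4.6, -10.7, 3.9]
opening: 0.0002
finger_force: 0.0
```

Emit:
{"method": "drive_tool", "body": {"commands": [{"offset": [0, 0.0004, 0], "rot": [0, 0, 0], "hand": 0.0}, {"offset": [0, 0.0004, 0], "rot": [0, 0, 0], "hand": 0.0}]}}

```text
clock: 16.67
eef_pos: [0.6017, 0.0455, 0.0339]
eef_rot: [2.685, 1.627, -0.003]
force: [-5.3, -11.1, 3.5]
opening: 0.0004
finger_force: 0.0
```

Emit:
{"method": "drive_tool", "body": {"commands": [{"offset": [0, 0.0004, 0], "rot": [0, 0, 0], "hand": 0.0}, {"offset": [0, 0, 0], "rot": [0, 0, 0], "hand": 0.0}]}}

```text
clock: 16.83
eef_pos: [0.6016, 0.046, 0.0339]
eef_rot: [2.685, 1.627, -0.003]
force: [-5.4, -11.4, 3.4]
opening: -0.0007
finger_force: 0.0
```

Emit:
{"method": "drive_tool", "body": {"commands": [{"offset": [0, 0.0004, 0], "rot": [0, 0, 0], "hand": 0.0}, {"offset": [0, 0, 0], "rot": [0, 0, 0], "hand": 0.0}]}}

```text
clock: 17.0
eef_pos: [0.6017, 0.0463, 0.0339]
eef_rot: [2.685, 1.627, -0.003]
force: [-4.7, -11.2, 4.5]
opening: 0.0004
finger_force: 0.0
```

Emit:
{"method": "drive_tool", "body": {"commands": [{"offset": [0, 0.0004, 0], "rot": [0, 0, 0], "hand": 0.0}, {"offset": [0, 0, 0], "rot": [0, 0, 0], "hand": 0.0}]}}

```text
clock: 17.17
eef_pos: [0.6017, 0.0466, 0.0339]
eef_rot: [2.685, 1.627, -0.003]
force: [-4.6, -11.0, 3.8]
opening: -0.0005
finger_force: 0.0
```

Emit:
{"method": "drive_tool", "body": {"commands": [{"offset": [0, 0.0004, 0], "rot": [0, 0, 0], "hand": 0.0}, {"offset": [0, 0, 0], "rot": [0, 0, 0], "hand": 0.0}]}}

```text
clock: 17.33
eef_pos: [0.6017, 0.0466, 0.0339]
eef_rot: [2.685, 1.627, -0.004]
force: [-5.4, -13.3, 4.1]
opening: 0.0
finger_force: 0.0
```

It stopped moving at 0.0466 and the force is rising, so the pad looks home. One small step to confirm.

Emit:
{"method": "drive_tool", "body": {"commands": [{"offset": [0, 0.0003, 0], "rot": [0, 0, 0], "hand": 0.0}, {"offset": [0, 0, 0], "rot": [0, 0, 0], "hand": 0.0}, {"offset": [0, 0, 0], "rot": [0, 0, 0], "hand": 0.0}]}}

```text
clock: 17.58
eef_pos: [0.6017, 0.0466, 0.0339]
eef_rot: [2.685, 1.626, -0.004]
force: [-4.7, -14.2, 3.6]
opening: -0.0
finger_force: 0.0
```

The pad is home at about 14 N total. Backing off along the contact normal, then lifting.

Emit:
{"method": "drive_tool", "body": {"commands": [{"offset": [-0.0005, -0.001, 0], "rot": [0, 0, 0], "hand": 0.0}, {"offset": [-0.001, -0.002, 0], "rot": [0, 0, 0], "hand": 0.0}, {"offset": [-0.005, -0.01, 0], "rot": [0, 0, 0], "hand": 0.0}, {"offset": [-0.01, -0.02, 0], "rot": [0, 0, 0], "hand": 0.0}, {"offset": [-0.01, -0.02, 0], "rot": [0, 0, 0], "hand": 0.0}, {"offset": [-0.015, -0.03, 0.02], "rot": [0, 0, 0], "hand": 0.0}, {"offset": [-0.015, -0.03, 0.04], "rot": [0, 0, 0], "hand": 0.0}, {"offset": [-0.015, -0.03, 0.04], "rot": [0, 0, 0], "hand": 0.0}]}}

```text
clock: 18.25
eef_pos: [0.5347, -0.0827, 0.1172]
eef_rot: [-2.683, -1.629, 0.002]
force: [2.0, 0.3, 0.2]
opening: -0.0003
finger_force: 0.0
```

Emit:
{"method": "drive_tool", "body": {"commands": [{"offset": [-0.01, -0.03, 0.03], "rot": [0, 0, 0], "hand": 0.0}, {"offset": [-0.01, -0.03, 0.03], "rot": [0, 0, 0], "hand": 0.0}, {"offset": [0, 0, 0], "rot": [0, 0, 0], "hand": 0.0}, {"offset": [0, 0, 0], "rot": [0, 0, 0], "hand": 0.0}]}}

```text
clock: 18.58
eef_pos: [0.5176, -0.1407, 0.1769]
eef_rot: [2.685, 1.625, 0.006]
force: [0.5, 0.5, -0.8]
opening: 0.0001
finger_force: 0.0
```

```bash
python3 look.py a6.png
```

```text
blue [235.9293 177.316 ] [220 161  33  34 905] [0.6307 0.0971] bay -0.048197375761896005 0.07202119954285671
yel [216.3889 176.9306] [214 164   6  27  72] [0.6321 0.1475] bay -0.049026107216615884 0.12243211412376344
```

View pics/za6.png

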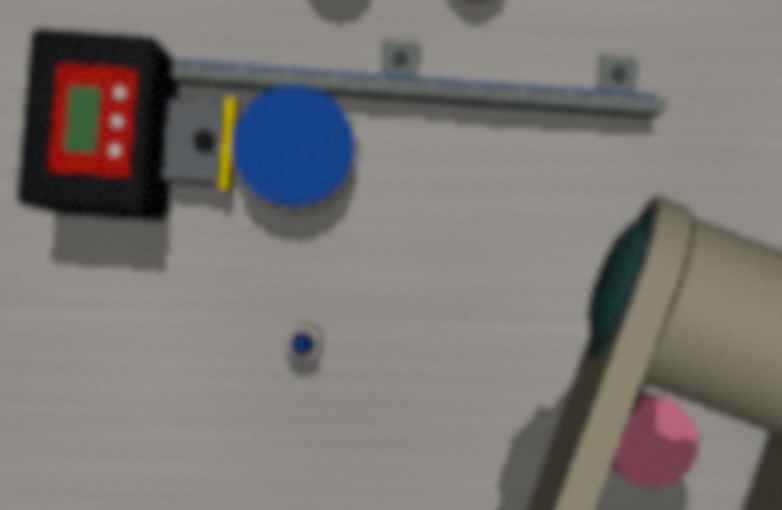

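The pad (pixel 216.4,177) has moved 15.8 mm in the image and now meets the buffer block. The jar (235.9,177.3) is at the fence and against the pad, the bystanders haven't moved, and the hand is clear.

```bash
python3 -c "
from station import ctrl
print(ctrl.job_done())"
```

```text
the job is handed in; nothing more can be done
None
```

I pushed the jar against the fence and slid it along until the yellow pad was home against its buffer block. Then I let go and handed the job in; measured forces stayed at about 15 N or less, the clock read under 19 s, and the job's verdict was not reported.

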